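# Stand the toppled parcel back up on the counter scale

## Task

The parcel on the weighing scale has toppled sideways against the scale's display column, so the scale reads false. With the outside of the fingers, push it back until it stands upright by itself, flat in the middle of the weighing platform and clear of the column; do not grasp or lift it or tip it over the other way. Do not knock or lean on the scale, and leave the other things on the counter where they are.

Things in the scene. Friction and masses are not known exactly. Their poses are not given: they have to be found in the camera images.
- scale: Bench parcel scale, heavy and fixed to the counter: grey base under a flat, rimless stainless platform 340 (its x) x 300 (its y) mm whose top is 70 mm above the counter. Origin on the counter under the platform's centre; z up; the display column stands beside the platform on the scale's -y side, towards its +x end.
- platform (a point): Centre of the platform's top face, 70 mm above the counter; axes as the scale's.
- column: The scale's rigid display column: upright tube 40 (x) x 30 (y) mm with a display head 50 (x) x 95 (y) mm, from 268 to 330 mm above the counter. Origin on the tube's axis, 32 mm above the counter, 80 mm to the scale's +x and 180 mm to its -y of the platform's centre; axes as the scale's. Tube and head are flush on the platform's side, 15 mm from the axis; the head stands out 80 mm the other way.
- parcel: Rigid cardboard carton 260 (its x) x 90 (its y) x 220 (its z) mm, 0.4 to 0.85 kg, evenly filled. Origin at the centre of its 260 x 90 underside; z is up when it stands. At the start it leans 30 to 38 degrees about its x, its top on the column, its x within 0.1 rad of the scale's, its middle within 30 mm of the platform's along it. Pushed back past 22 degrees it rocks onto its base by itself.
- parcel_foot (a point): Middle of the parcel's lower long edge on its -y side, at (0, -45, 0) mm in its frame: the edge on which it rests on the platform and turns. Friction keeps this edge in place under a slow push high on the parcel, and turned about it the parcel comes to stand within 10 mm of the middle of the platform along the scale's y.
- parcel_shoulder (a point): Middle of the parcel's upper long edge on its -y side, at (0, -45, 220) mm in its frame: the edge that leans on the column tube, 240 to 265 mm above the counter. From the column it runs about 190 mm to the scale's -x, where it is free to be pushed, and about 30 mm past the tube to +x.
- stamp: Bystander: wooden rubber stamp standing on the counter on the column's side of the scale, 42 mm wide, 78 mm high. Origin at the centre of its underside.
- tape_dispenser: Bystander: black desk tape dispenser with a roll of tape, 150 x 60 mm, 100 mm high, on the counter on the scale's +y side. Origin at the centre of its underside, long side along its x.
- small_box: Bystander: small cardboard box 150 (x) x 100 (y) x 55 mm, lying on the counter on the scale's +y side. Origin at the centre of its underside.

How it is judged (in metres and radians):
At the end, for the whole second after the job is handed in: The parcel stands at rest on its underside on the platform: upright within 0.05 rad, underside within 5 mm of the platform's height, its centre within 40 mm (along the scale's x) and 30 mm (along its y) of the platform's centre, not touching the column (angle between parcel's own z axis and vertical below 0.05 rad and z of parcel in the frame of platform between -0.005 and 0.005 m and x of parcel in the frame of platform between -0.04 and 0.04 m and y of parcel in the frame of platform between -0.03 and 0.03 m and contact force between parcel and column below 0.05 N and linear speed of parcel below 0.01 m/s and angular speed of parcel below 0.05 rad/s).
It fails at once if the parcel is lifted, carried or tipped over to the other side: the middle of its foot edge rises more than 20 mm above the platform (height (world z) of parcel_foot above 0.09 m).
It fails at once if the parcel comes off the platform (height (world z) of parcel_foot below 0.055 m).
It fails at once if the robot knocks or leans on the scale or its column with more than 20 N (contact force between any of the arm, the fingers and scale above 20 N).
It fails at once if the stamp, the tape dispenser or the small box is moved more than 15 mm (distance of any of stamp, tape_dispenser, small_box from where it was at the start of the episode above 0.015 m).
It also fails if it takes over 35 s, if anything falls off the work surface, if the arm or the gripper's body presses on something with over 40 N, if the wrist force passes 120 N, or if a joint passes its speed limit or range.

## Robot

A 7-joint arm with a two-finger parallel gripper is mounted at the origin on the work surface. World frame = base frame: x ahead of the robot, y to its left, z up, the work surface at z = 0. Lengths are in mm, angles in rad, forces in N, time in s.
With the tool pointing down it reaches from about 350 to 900 mm from the base axis. Payload 7.2 kg.
Tool frame: the origin (TCP) lies midway between the tips of the shut fingers; the grasp point (between the pads) lies 19 mm behind it (manip.grip_point_offset is the distance from the TCP to the grasp point, in mm); z points along the fingers, y is the line along which they close (so a half turn about z gives the same grasp; the last joint's range is limited). The gripper opens to 85 mm and grips with 20 to 120 N. Pads are 22 mm wide; open, the fingers measure 114 mm over their backs; the gripper's body (76 mm by 85 mm) begins 54 mm behind the grasp point. The pads swing forward as they close: fully open they stand 13 mm farther back than shut.
Start: joints at [-1.265, 0.411, -0.013, 1.596, 0.006, 1.134, -0.082], TCP at [228.232, 581.841, 231.297] pointing down, gripper open.
Joint ranges: [-2.95, 2.95], [-0.29, 1.99], [-1.47, 1.44], [0.14, 2.54], [-1.03, 4.17], [0.13, 1.85], [-2.86, 2.86]. Speed limits (rad/s): [2.39, 2.39, 3.01, 3.01, 3.14, 3.14, 3.14].

## Interface

Orientations are given as a unit quaternion [w, x, y, z].
In Python, from plant import status, vision, finish_job, nets, manip gives the robot as it stands. The module is installed in compiled form; this text tells all that it offers.
- The arm moves only by the tool play_rows, never from a script. Its argument "commands" is a list of rows, each a list of 6 numbers: the shift along the tool's x, y, z in units of 600 mm (1.0 is 600 mm), then the turn, a rotation vector about the tool's x, y, z in units of 360 degrees (1.0 is 360 degrees). In form: [[dx, dy, dz, ax, ay, az], ...]. A call has 1 to 12 rows; each row is the pose to reach, as a shift and turn from the pose commanded when the call began, along the tool's axes at that moment, turning the shorter way round; what a row does not reach only later rows make up. A row lasts 1/10 s, in which the tool goes at most 50 mm and 8.59 degrees, less where a joint would pass 70% of its speed; a pose out of reach is approached as far as the arm can. A call with a number of a shift or a turn outside -1 to 1 is refused whole. A call with a gripper value outside its range is refused whole. "hand" is the closure, from 0 (fully open) to 1 (shut), set as the call begins (left out, the last holds). The fingers move at their own pace and stop on an object; "squeeze" is the grip in N (left out, the last holds). Time passes only in rows, so rows that repeat a pose let the fingers close. It gives the time, the measured TCP pose, the force, the opening and the grip force at its end, in the units of the state.
- status.get_state(): the state, without advancing time (a new reading comes with each control period).
- vision.grab_frame(name): name is "side" or "top" or "wrist"; returns the picture (420x560x3 uint8, red, green, blue); there is no depth.
- vision.camera_info(name): a dict with "fx", "fy", "cx", "cy" (pixels), "distortion" ([k1, k2, p1, p2, k3] as OpenCV has them; the pictures are not rectified), "pose" (4x4, takes a point from camera to world coordinates). Camera axes: x right, y down, z forward; pixel columns grow to the right and rows downward; lengths in mm; the calibration is good to about 2 mm. A picture is of the moment at which its call begins: read the wrist's pose just before it. camera_info takes no time and is no camera call; for the wrist camera it gives the pose at the moment of the call.
- finish_job(): hands the job in; it is judged then, once.
Trained networks look in the newest picture that a camera, given by its name, has taken for a name from the list of things; names that differ only in an ending like _2 or _b are one class to them, and where a whole thing is asked for, a point or a joint stands for the part that bears it (a point fixed in the world has none). Each returns a list of dicts, best first, with "confidence" (0 to 1); they miss things now and then, are a little off and sometimes report something else, mostly with a low value. They report only what shows in the picture. A call takes as long as a camera call.
- nets.silhouettes(camera, target): "region" (420x560 bool, what is visible of it) and "at" ([row, column] in pixels, amid what is visible of it).
- nets.mark_of(camera, target): "at" ([row, column] in pixels: a listed point, or the origin of a listed thing).
The state is a dict: "clock": time; "qpos": joint angles; "dq": joint speeds; "joint_torque": joint torques, N m; "tool_pos": TCP position; "eef_rot": TCP orientation; "force": force on the tool from outside, world axes, zero at the start; "ft_torque": the same for the moment, N m; "grip_width": opening from 0.0 (shut) to 1.0 (fully open); "finger_force": force on a finger pad.
Only numpy, scipy, OpenCV 4.12 (cv2) and the standard library are available. Lean on these libraries where they do the work, as an engineer would, in place of code of your own. Each camera call takes 0.05 s, during which the arm holds its last target. There are 200 camera calls.

## Working session

There is one attempt and no reset: what is moved stays moved. The work goes in short steps, Python scripts to look and compute and a tool call to move; the robot and the scene stay as the last step left them, time stands still between calls to the robot, and variables do not carry over. Pictures are saved under pics/ and viewed, at most 10 in all, crops included, and the job is handed in when it is done.

Besides the shell and the picture viewer there is one more tool, called after "Request:" in YAML: its name, and indented under it one key for each argument. play_rows: Moves the arm, as the interface text tells. Its arguments: {"type":"object","properties":{"commands":{"type":"array"},"hand":{"type":"number"},"squeeze":{"type":"number"}},"required":["commands"]}

```bash
mkdir -p pics; cat > h.py <<'E'
import numpy as np, cv2
from plant import status, vision, finish_job, nets, manip
def ray(cam,at):
    c=vision.camera_info(cam);K=np.array([[c['fx'],0,c['cx']],[0,c['fy'],c['cy']],[0,0,1.]])
    u=cv2.undistortPoints(np.array([[[at[1],at[0]]]],float),K,np.array(c['distortion'],float))[0,0]
    T=np.array(c['pose']);d=T[:3,:3]@np.array([u[0],u[1],1]);return T[:3,3],d/np.linalg.norm(d)
def tri(r1,r2):
    (o1,d1),(o2,d2)=r1,r2
    s=np.linalg.lstsq(np.c_[d1,-d2],o2-o1,rcond=None)[0]
    a,b=o1+s[0]*d1,o2+s[1]*d2;return (a+b)/2,np.linalg.norm(a-b)
def atz(r,z): return r[0]+r[1]*(z-r[0][2])/r[1][2]
E
python3 - <<'E'
from h import *
np.set_printoptions(precision=1,suppress=True)
ims=[]
R={}
for c in('side','top'):
    im=vision.grab_frame(c);cv2.imwrite(f'pics/{c}0.png',im[:,:,::-1])
    print(c,np.array(vision.camera_info(c)['pose'])[:3].tolist() and np.array(vision.camera_info(c)['pose'])[:3])
    for n in('platform','scale','column','parcel_foot','parcel_shoulder','parcel','stamp','tape_dispenser','small_box'):
        m=nets.mark_of(c,n)[:2]
        print(c,n,[(np.round(x['at'],1),round(x['confidence'],2)) for x in m])
        if m:R[c,n]=ray(c,m[0]['at'])
for n in('platform','scale','column','parcel_foot','parcel_shoulder','parcel','stamp','tape_dispenser','small_box'):
    if ('side',n) in R and ('top',n) in R: print(n,*tri(R['side',n],R['top',n]))
s=status.get_state();print(s['clock'],s['tool_pos'],s['eef_rot'],s['force'])
E
```

```text
side [[   0.9   -0.3    0.4  161.4]
 [  -0.5   -0.6    0.7 -603.3]
 [  -0.    -0.8   -0.7  878.4]]
side platform [(array([235.4, 171.8]), 0.62)]
side scale [(array([252.4, 259.7]), 0.87), (array([196.9, 212.8]), 0.31)]
side column [(array([255.5, 261.3]), 0.66), (array([247.9, 336.6]), 0.65)]
side parcel_foot []
side parcel_shoulder [(array([198.8, 317. ]), 0.96)]
side parcel [(array([230.1, 259.6]), 0.66)]
side stamp [(array([314.3, 331.1]), 0.92)]
side tape_dispenser [(array([198.2, 209.7]), 0.84)]
side small_box [(array([195.9, 208.4]), 0.69), (array([233.8, 172.2]), 0.67)]
top [[   0.    -1.     0.1  407.8]
 [  -1.    -0.     0.   101. ]
 [  -0.    -0.1   -1.  1341.5]]
top platform [(array([215.3, 262.1]), 0.73)]
top scale [(array([218.3, 263.1]), 0.79)]
top column [(array([167.4, 294.7]), 0.58), (array([221.3, 168.8]), 0.49)]
top parcel_foot []
top parcel_shoulder [(array([175.5, 314.6]), 0.93)]
top parcel [(array([214.2, 261.9]), 0.68)]
top stamp [(array([204.9, 344.6]), 0.5)]
top tape_dispenser [(array([222.2, 167.6]), 0.92)]
top small_box [(array([274.4, 199.6]), 0.66), (array([221.7, 164.7]), 0.43)]
platform [399.4 160.6 169.3] 211.15867444722366
scale [507.9 154.5   4.2] 2.4713860844442217
column [570.6  78.6  75. ] 180.14385460833353
parcel_shoulder [598.1  16.  252.5] 14.051745944173014
parcel [513.5 155.5  83.6] 3.646033924708156
stamp [ 558.6 -104.7   -0.4] 2.6848657662043673
tape_dispenser [490.2 463.1 -17.9] 3.365339465115602
small_box [384.2 301.1 150. ] 100.69413232156725
1.0 [228.2 581.8 231.3] [0.  0.2 1.  0. ] [-0.2 -0.5 -1. ]
```

```bash
python3 -c "
import cv2,numpy as np
cv2.imwrite('pics/both.png',cv2.resize(np.vstack([cv2.imread('pics/side0.png'),cv2.imread('pics/top0.png')]),None,fx=.71,fy=.71))"
```

```text
(no output)
```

View pics/side0.png

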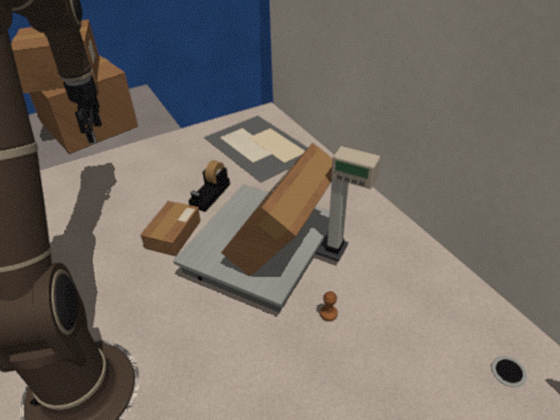

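View pics/top0.png

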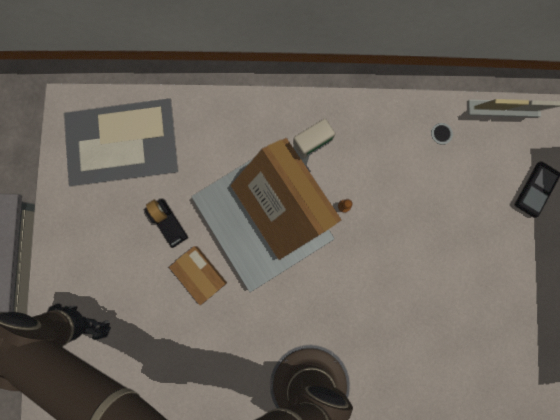

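The side view shows the parcel leaning on the column, with the column base at about (248,335) and the stamp at (331,305). In the top view the platform corners are near (193,192), (250,288) and (332,238), and the shoulder edge runs from about (285,140) to (340,213). I'll zoom in to refine these.

```bash
python3 - <<'E'
from h import *
np.set_printoptions(precision=1,suppress=True)
a=cv2.imread('pics/top0.png')[125:295,185:360];b=cv2.imread('pics/side0.png')[135:305,170:390]
f=lambda x:cv2.resize(x,None,fx=2.0,fy=3.5*2/3.5,interpolation=cv2.INTER_CUBIC)
cv2.imwrite('pics/z.png',np.hstack([f(a),f(b)]))
C,_=tri(ray('side',(247.9,336.6)),ray('top',(167.4,294.7)));print('col',C,_)
S=np.array([507.9,154.5]);d=C[:2]-S
print(np.linalg.norm(d),np.degrees(np.arctan2(d[1],d[0])-np.arctan2(-180,80)))
P=[atz(ray('top',(v,u)),70) for u,v in((193,192),(250,288),(332,238))]
print(np.array(P),np.linalg.norm(P[1]-P[0]),np.linalg.norm(P[2]-P[1]),(P[0]+P[2])/2)
for q in(P[0]-P[1],):print(np.degrees(np.arctan2(q[1],q[0])))
q=P[1]-P[2];print(np.degrees(np.arctan2(q[1],q[0]))-90)
print(status.get_state()['eef_rot'])
E
```

```text
col [677.9  54.3  18.1] 13.426546357340493
197.32020537815083 35.5084297884368
[[579.7 366.2  70. ]
 [296.6 185.3  70. ]
 [449.2 -56.   70. ]] 335.8800541421791 285.44838604929197 [514.4 155.1  70. ]
32.582664880774274
32.305311245474485
[0.  0.2 1.  0. ]
```

View pics/z.png

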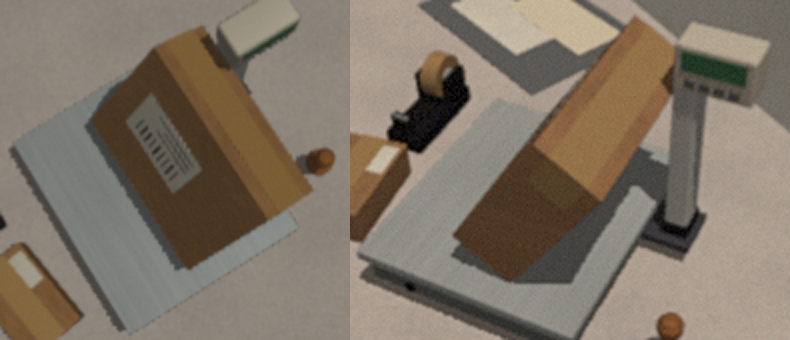

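```bash
cat > fit.py <<'E'
from h import *
from scipy.optimize import least_squares
from scipy.spatial.transform import Rotation as Ro
np.set_printoptions(precision=2,suppress=True)
def proj(cam,P):
    c=vision.camera_info(cam);K=np.array([[c['fx'],0,c['cx']],[0,c['fy'],c['cy']],[0,0,1.]])
    T=np.linalg.inv(np.array(c['pose']))
    return cv2.projectPoints(np.array(P,float).reshape(-1,1,3),cv2.Rodrigues(T[:3,:3])[0],T[:3,3],K,np.array(c['distortion'],float))[0][:,0]
def fit(obs,fr,x0):
    # obs: list of cam,(u,v),local
    def res(p):
        r=[]
        for cam in('top','side'):
            o=[x for x in obs if x[0]==cam]
            if o: r.append((proj(cam,[fr(p,np.array(x[2],float)) for x in o])-np.array([x[1] for x in o])).ravel())
        return np.concatenate(r)
    s=least_squares(res,x0,x_scale=[10,10]+[.1]*(len(x0)-2),loss='soft_l1');return s.x,res(s.x)
def frS(p,l): return Ro.from_euler('z',p[2]).apply(l)+[p[0],p[1],0]
def frP(p,l): # p: foot mid x,y, yaw, lean (towards -y => +rot about x)
    return Ro.from_euler('ZX',[p[2],p[3]]).apply(l-[0,-45,0])+[p[0],p[1],70]
E
python3 - <<'E'
from fit import *
S,r=fit([('top',(191.,199),(170,150,70)),('top',(250.,291),(-170,150,70)),('top',(333.5,239),(-170,-150,70)),
 ('side',(175,262.5),(-170,150,70)),('side',(282.5,304.5),(-170,-150,70)),('side',(245,185),(170,150,70))],frS,[510,155,.55])
print(S,r)
P,r=fit([('top',(340,218.5),(-130,-45,220)),('side',(295,235),(-130,-45,220)),('top',(287.5,139),(130,-45,220)),
('top',(263.5,149),(130,45,220)),('top',(319,234),(-130,45,220)),('side',(313.5,143.5),(130,45,220)),('side',(262.5,210),(-130,45,220)),
('side',(251.5,275),(-130,-45,0)),('top',(280,259),(-130,45,0)),('side',(222.5,253.5),(-130,45,0))],frP,[510,155,.55,.6])
print(P,r)
u=Ro.from_euler('z',-S[2]);loc=lambda w:u.apply(w-np.array([S[0],S[1],0]))
for n,l in(('foot',(0,-45,0)),('sh',(0,-45,220)),('sh-',(-130,-45,220)),('sh+',(130,-45,220)),('base',(0,0,0))):
    w=frP(P,np.array(l,float));print(n,w,loc(w))
print('col',frS(S,np.array([80,-180,32.])),'lean deg',np.degrees(P[3]),'yaw diff',P[2]-S[2])
s=status.get_state();print(Ro.from_quat(np.roll(s['eef_rot'],-1)).as_matrix(),s['eef_rot'])
E
```

```text
[510.11 150.7    0.58] [ 0.81 -3.86  0.71  0.77  2.5  -1.27 -1.55 -2.19 -0.23 -0.15 -1.18 -1.39]
[534.18 109.25   0.59   0.56] [ 2.82  0.66  0.13 -2.91 -1.06 -1.92  0.82  0.62 -0.47  0.3   1.74  0.36
 -0.03 -1.97 -0.85 -3.46 -0.15  2.37 -0.96 -0.25]
foot [534.18 109.25  70.  ] [ -2.61 -47.86  70.  ]
sh [599.62  12.3  256.33] [  -1.07 -164.82  256.33]
sh- [491.87 -60.43 256.33] [-131.06 -166.53  256.33]
sh+ [707.37  85.03 256.33] [ 128.92 -163.1   256.33]
base [512.86 140.84  93.93] [-3.11 -9.75 93.93]
col [675.73  44.07  32.  ] lean deg 32.1185941501339 yaw diff 0.013180575414095452
[[-0.93  0.37  0.  ]
 [ 0.37  0.93  0.  ]
 [ 0.    0.   -1.  ]] [0.   0.19 0.98 0.  ]
```

Request:
play_rows:
  commands:
    - [0,0,-0.365,0,0,0]
    - [0,0,-0.365,0,0,0]
    - [0,0,-0.365,0,0,0]
    - [0,0,-0.365,0,0,0]
    - [0,0,-0.365,0,0,0]
    - [-0.98,-0.76,-0.365,0,0,0]
    - [-0.98,-0.76,-0.365,0,0,0]
    - [-0.98,-0.76,-0.365,0,0,0]
    - [-0.98,-0.76,-0.365,0,0,0]
    - [-0.98,-0.76,-0.365,0,0,0]
    - [-0.98,-0.76,-0.365,0,0,0]
    - [-0.98,-0.76,-0.365,0,0,0]
  hand: 0

```text
clock: 2.2
tool_pos: [408.0, 279.1, 450.6]
eef_rot: [0.0, 0.186, 0.983, 0.0]
force: [1.5, -0.1, -0.8]
grip_width: 1.002
finger_force: 0.0
```

```bash
cat > go.py <<'E'
import sys
from fit import *
# local target x y z (scale) -> units in tool axes
def go(l,S=(510.1,150.7,.583)):
    s=status.get_state();R=Ro.from_quat(np.roll(s['eef_rot'],-1))
    t=frS(S,np.array(l,float));d=R.inv().apply(t-s['tool_pos'])/600
    T=Ro.from_matrix(np.c_[[-np.sin(S[2]),np.cos(S[2]),0],[np.cos(S[2]),np.sin(S[2]),0],[0,0,-1]])
    w=(R.inv()*T).as_rotvec()/2/np.pi
    np.set_printoptions(precision=4,suppress=True)
    print(s['clock'],'tcp',s['tool_pos'],'loc',Ro.from_euler('z',-S[2]).apply(np.array(s['tool_pos'])-[S[0],S[1],0]),'F',s['force'],'q',s['qpos'])
    print('d',d,'w',w)
go([float(a) for a in sys.argv[1:4]])
E
python3 go.py -35 -230 450
```

```text
2.2 tcp [408.0223 279.1154 450.6239] loc [-14.5193 163.4    450.6239] F [ 1.4634 -0.1113 -0.8053] q [-0.8843  0.0656  0.202   1.5411 -0.0134  1.5353  0.5148]
d [-0.5162 -0.4057  0.0008] w [ 0.0002 -0.      0.0977]
```

Request:
play_rows:
  commands:
    - [-0.516,-0.406,0,0,0,0.098]
    - [-0.516,-0.406,0,0,0,0.098]
    - [-0.516,-0.406,0,0,0,0.098]
    - [-0.516,-0.406,0,0,0,0.098]
    - [-0.516,-0.406,0,0,0,0.098]
    - [-0.516,-0.406,0,0,0,0.098]
    - [-0.516,-0.406,0,0,0,0.098]
    - [-0.516,-0.406,0,0,0,0.098]
    - [-0.516,-0.406,0,0,0,0.098]
    - [-0.516,-0.406,0,0,0,0.098]
    - [-0.516,-0.406,0,0,0,0.098]

```text
clock: 3.3
tool_pos: [606.5, -57.4, 450.2]
eef_rot: [-0.0, 0.474, 0.88, 0.0]
force: [0.5, 0.1, -0.2]
grip_width: 0.995
finger_force: 0.0
```

```bash
python3 go.py -35 -230 223
```

```text
3.3 tcp [606.5183 -57.4187 450.224 ] loc [ -34.0844 -226.8218  450.224 ] F [ 0.491   0.0838 -0.2417] q [-0.3722  0.3111  0.5541  1.2913 -0.1626  1.5837  0.7408]
d [-0.0056 -0.0016  0.3787] w [ 0.     -0.0001 -0.    ]
```

Down beside the shoulder, then a look.

Request:
play_rows:
  commands:
    - [-0.006,-0.002,0.08,0,0,0]
    - [-0.006,-0.002,0.16,0,0,0]
    - [-0.006,-0.002,0.24,0,0,0]
    - [-0.006,-0.002,0.3,0,0,0]
    - [-0.006,-0.002,0.34,0,0,0]
    - [-0.006,-0.002,0.37,0,0,0]
    - [-0.006,-0.002,0.378,0,0,0]
    - [-0.006,-0.002,0.378,0,0,0]

```text
clock: 4.1
tool_pos: [607.4, -60.8, 223.6]
eef_rot: [-0.0, 0.474, 0.881, 0.0]
force: [0.0, 0.5, -0.1]
grip_width: 1.001
finger_force: 0.0
```

```bash
python3 go.py -35 -185 223; python3 - <<'E'
from h import *
a=vision.grab_frame('side')[:,:,::-1][110:310,200:400];b=vision.grab_frame('top')[:,:,::-1][120:320,200:400]
cv2.imwrite('pics/s1.png',cv2.resize(np.hstack([a,b]),None,fx=2,fy=2,interpolation=cv2.INTER_CUBIC))
E
```

```text
4.1 tcp [607.4378 -60.8101 223.564 ] loc [ -35.1838 -230.1592  223.564 ] F [ 0.0056  0.5131 -0.1188] q [-0.3495  0.42    0.5091  1.6692 -0.2243  1.1112  0.8061]
d [0.0753 0.0003 0.001 ] w [-0.     -0.0001  0.0001]
```

View pics/s1.png

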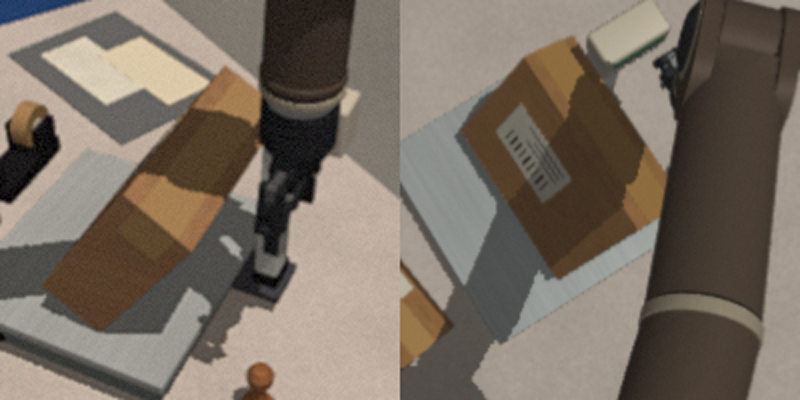

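Request:
play_rows:
  commands:
    - [0.02,0,0,0,0,0]
    - [0.04,0,0,0,0,0]
    - [0.055,0,0,0,0,0]
    - [0.065,0,0,0,0,0]
    - [0.072,0,0,0,0,0]
    - [0.079,0,0,0,0,0]
    - [0.086,0,0,0,0,0]
    - [0.092,0,0,0,0,0]
    - [0.097,0,0,0,0,0]
    - [0.1,0,0,0,0,0]

```text
clock: 5.2
tool_pos: [574.8, -12.3, 223.6]
eef_rot: [0.0, 0.475, 0.88, -0.0]
force: [-0.1, -0.6, 0.5]
grip_width: 1.0
finger_force: 0.6
```

```bash
python3 go.py -35 -150 223
```

```text
5.2 tcp [574.7945 -12.2714 223.5914] loc [ -35.7129 -171.6673  223.5914] F [-0.0538 -0.5944  0.468 ] q [-0.4495  0.3536  0.5039  1.7576 -0.1905  1.0785  0.6999]
d [0.0361 0.0011 0.001 ] w [ 0.      0.0001 -0.0003]
```

Request:
play_rows:
  commands:
    - [0.004,0,0,0,0,0]
    - [0.008,0,0,0,0,0]
    - [0.012,0,0,0,0,0]
    - [0.016,0,-0.001,0,0,0]
    - [0.02,0,-0.003,0,0,0]
    - [0.024,0,-0.005,0,0,0]
    - [0.028,0,-0.007,0,0,0]
    - [0.032,0,-0.009,0,0,0]
    - [0.036,0,-0.011,0,0,0]
    - [0.04,0,-0.013,0,0,0]

```text
clock: 6.2
tool_pos: [561.4, 8.1, 231.4]
eef_rot: [-0.0, 0.475, 0.88, 0.0]
force: [-0.2, -1.3, 0.1]
grip_width: 1.001
finger_force: 0.1
```

```bash
python3 go.py -35 -115 240; python3 - <<'E'
from h import *
a=vision.grab_frame('side')[:,:,::-1][110:310,200:400];b=vision.grab_frame('top')[:,:,::-1][120:320,200:400]
cv2.imwrite('pics/s2.png',cv2.resize(np.hstack([a,b]),None,fx=2,fy=2,interpolation=cv2.INTER_CUBIC))
E
```

```text
6.2 tcp [561.3602   8.1195 231.3578] loc [ -35.7022 -147.2486  231.3578] F [-0.1888 -1.3436  0.131 ] q [-0.4931  0.3206  0.501   1.7797 -0.1722  1.0847  0.6486]
d [ 0.0538  0.0011 -0.0144] w [-0.     -0.     -0.0003]
```

View pics/s2.png

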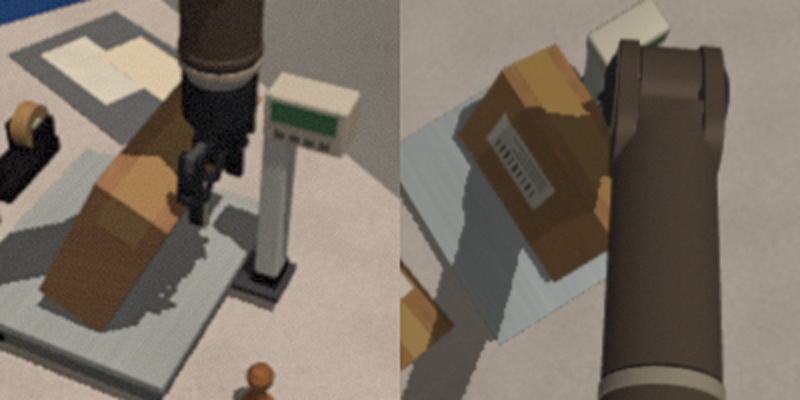

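The parcel is turning about its foot edge and has come clear of the column. Its lower corner is still at (100,330) in the left crop, so the foot hasn't slid.

Request:
play_rows:
  commands:
    - [0.003,0,-0.001,0,0,0]
    - [0.006,0,-0.002,0,0,0]
    - [0.009,0,-0.004,0,0,0]
    - [0.012,0,-0.006,0,0,0]
    - [0.015,0,-0.007,0,0,0]
    - [0.018,0,-0.008,0,0,0]
    - [0.021,0,-0.009,0,0,0]
    - [0.024,0,-0.01,0,0,0]

```text
clock: 7.1
tool_pos: [553.5, 20.1, 237.3]
eef_rot: [-0.0, 0.475, 0.88, 0.0]
force: [-0.1, 0.8, -0.3]
grip_width: 1.004
finger_force: 0.0
```

```bash
python3 go.py -35 -115 240; python3 - <<'E'
from h import *
a=vision.grab_frame('side')[:,:,::-1][110:310,200:400];b=vision.grab_frame('top')[:,:,::-1][120:320,200:400]
cv2.imwrite('pics/s3.png',cv2.resize(np.hstack([a,b]),None,fx=2,fy=2,interpolation=cv2.INTER_CUBIC))
E
```

```text
7.1 tcp [553.4991  20.071  237.3078] loc [ -35.6851 -132.9435  237.3078] F [-0.1055  0.8002 -0.2948] q [-0.5193  0.3002  0.4988  1.7899 -0.1601  1.0916  0.6161]
d [ 0.0299  0.0011 -0.0045] w [-0.     -0.     -0.0003]
```

View pics/s3.png

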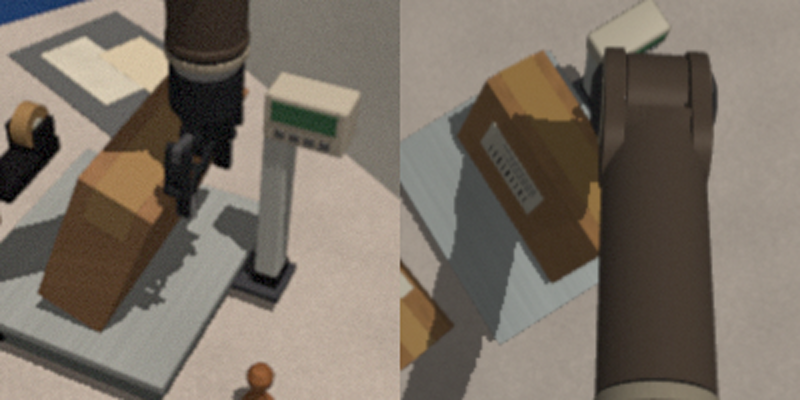

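The lean has dropped to about 20°, near the balance point, so I'll creep on.

Request:
play_rows:
  commands:
    - [0.003,0,-0.001,0,0,0]
    - [0.006,0,-0.002,0,0,0]
    - [0.009,0,-0.003,0,0,0]
    - [0.012,0,-0.004,0,0,0]
    - [0.015,0,-0.005,0,0,0]
    - [0.015,0,-0.005,0,0,0]
    - [0.015,0,-0.005,0,0,0]
    - [0.015,0,-0.005,0,0,0]
    - [0.015,0,-0.005,0,0,0]
    - [0.015,0,-0.005,0,0,0]

```text
clock: 8.2
tool_pos: [548.7, 27.3, 240.3]
eef_rot: [-0.0, 0.475, 0.88, -0.0]
force: [-0.0, -0.5, -0.3]
grip_width: 1.0
finger_force: 0.0
```

```bash
python3 go.py -35 -200 240; python3 - <<'E'
from h import *
a=vision.grab_frame('side')[:,:,::-1][110:310,200:400];b=vision.grab_frame('top')[:,:,::-1][120:320,200:400]
cv2.imwrite('pics/s4.png',cv2.resize(np.hstack([a,b]),None,fx=2,fy=2,interpolation=cv2.INTER_CUBIC))
E
```

```text
8.2 tcp [548.6787  27.3431 240.2518] loc [ -35.7057 -124.219   240.2518] F [-0.0028 -0.5448 -0.3279] q [-0.5351  0.2885  0.4968  1.7965 -0.1531  1.0948  0.596 ]
d [-0.1263  0.0014  0.0004] w [-0.     -0.     -0.0003]
```

View pics/s4.png

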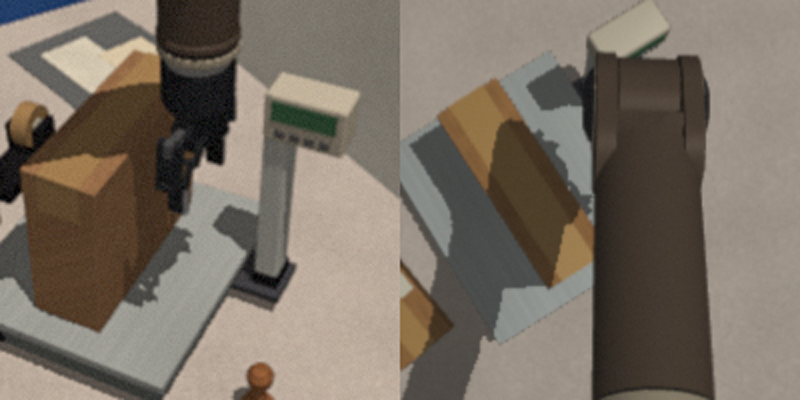

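It has rocked over by itself and now looks about upright. I'll back off along the same path, then up, and check the result.

Request:
play_rows:
  commands:
    - [0,0,0,0,0,0]
    - [-0.02,0,0,0,0,0]
    - [-0.05,0,0,0,0,0]
    - [-0.08,0,0,0,0,0]
    - [-0.08,0,-0.05,0,0,0]
    - [-0.08,0,-0.12,0,0,0]
    - [-0.08,0,-0.2,0,0,0]
    - [-0.08,0,-0.28,0,0,0]
    - [-0.08,0,-0.35,0,0,0]
    - [-0.08,0,-0.4,0,0,0]
    - [-0.08,0,-0.4,0,0,0]

```text
clock: 9.4
tool_pos: [576.4, -14.1, 484.8]
eef_rot: [0.003, 0.475, 0.88, 0.002]
force: [-0.5, -0.0, -0.2]
grip_width: 1.004
finger_force: 0.0
```

```bash
python3 - <<'E'
from h import *
a=vision.grab_frame('side')[:,:,::-1][110:310,180:380];b=vision.grab_frame('top')[:,:,::-1][120:320,180:380]
cv2.imwrite('pics/s5.png',cv2.resize(np.hstack([a,b]),None,fx=2,fy=2,interpolation=cv2.INTER_CUBIC))
E
```

```text
(no output)
```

View pics/s5.png

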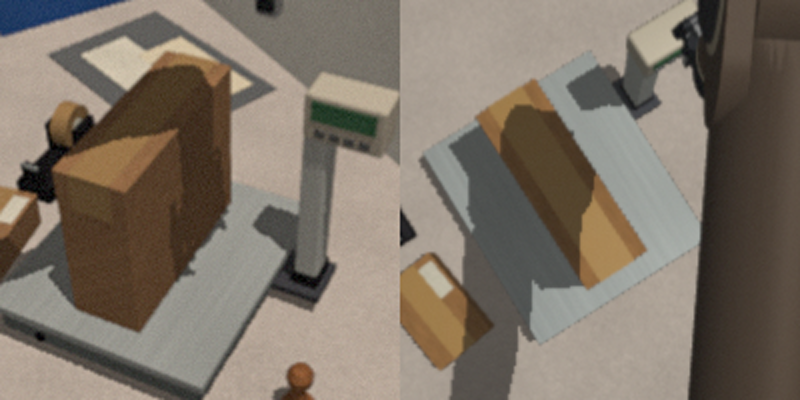

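The parcel stands upright on the platform, well clear of the column, with its top face at about (478,117), (533,80), (647,247) and (588,290) in the crop. A pose fit on these corners will check it.

```bash
python3 - <<'E'
from fit import *
S,r=fit([('top',(190,197.5),(170,150,70)),('top',(250.,291),(-170,150,70)),('top',(331,240),(-170,-150,70)),('top',(275,146),(170,-150,70)),
 ('side',(175,262.5),(-170,150,70)),('side',(282.5,304.5),(-170,-150,70)),('side',(245,185),(170,150,70))],frS,[510,155,.55])
print(S,abs(r).max())
m,y=45,130
P,r=fit([('top',(219,178.5),(y,m,220)),('top',(246.5,160),(y,-m,220)),('top',(303.5,243.5),(-y,-m,220)),('top',(274,265),(-y,m,220)),
('side',(206.5,197.5),(-y,m,220)),('side',(243.5,206.5),(-y,-m,220)),('side',(261.5,136),(y,m,220)),('side',(295,144),(y,-m,220)),('side',(248.5,275),(-y,-m,0)),('side',(219,264),(-y,m,0))],frP,[534,109,.58,.0])
print(P,abs(r).max())
w=frP(P,np.zeros(3));print(Ro.from_euler('z',-S[2]).apply(w-[S[0],S[1],0]))
E
```

```text
[508.36 151.54   0.58] 4.805268352548012
[530.6  113.84   0.61   0.01] 2.7478659694571093
[-3.57  1.27 70.23]
```

Centre within about 4 mm of the platform's middle, lean about 0.01 rad. I'm handing it in.

```bash
python3 -c "
from plant import finish_job; print(finish_job())"
```

```text
the job is handed in; nothing more can be done
None
```

The parcel now stands upright by itself, about 4 mm from the platform's middle by my camera fit (lean about 0.01 rad) and clear of the column; I handed the job in at about 9.5 s, and no verdict came back.

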